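# Lock the scanning stage with its transport key

### The arm

A 6-joint arm with a two-finger parallel gripper is mounted at the origin on the work surface. World frame = base frame: x ahead of the robot, y to its left, z up, the work surface at z = 0. Lengths are in m, angles in rad, forces in N, time in s.
With the tool pointing down it reaches from about 0.4 to 0.925 m from the base axis. Payload 3.4 kg.
Tool frame: the origin (TCP) lies at the very end of the fingers, on their centre line; the grasp point (between the pads) lies 19 mm behind it; z points along the fingers, x is the direction in which the jaws open and shut, and the axes are right-handed (so a half turn about z gives the same grasp; the last joint's range is limited). The gripper opens to 85 mm and grips with 20 to 120 N. Pads are 22 mm wide; open, the fingers measure 114 mm over their backs; the gripper's body (76 mm by 85 mm) begins 54 mm behind the grasp point. The pads swing forward as they close: fully open they stand 13 mm farther back than shut.
Start: joints at [1.105, 0.307, 1.506, -0, 1.328, -0.073], TCP at [0.22, 0.531, 0.231] pointing down, gripper open.
Joint ranges: [-3.12, 3.12], [-1.05, 2.28], [0.14, 2.33], [-1.42, 4.57], [0.1, 2.73], [-2.68, 2.68]. Speed limits (rad/s): [2.57, 2.57, 3.14, 3.14, 3.14, 3.14].

### API

Orientations are given as a unit quaternion [x, y, z, w].
In Python, from bench import * gives the robot as it stands.
- The arm moves only by the shell command python3 -m crank 'ROWS' [FORCE]. ROWS is JSON, a list of rows, each an object of numbers: "rx", "ry", "rz": the turn, a rotation vector about the tool's x, y, z in degrees; "dx", "dy", "dz": the shift along the tool's x, y, z in cm; "hand": the opening, from -1 (shut) to 1 (fully open). A call has 1 to 10 rows; each row shifts and turns the pose as measured when the row begins, along the tool's axes as they then stand; what a row does not reach is not made up. A row lasts 1/8 s, in which the tool goes at most 62.5 mm and 10.7 degrees, less where a joint would pass 70% of its speed; a pose out of reach is approached as far as the arm can. A call is refused whole if a number of a shift passes 6.25 or a number of a turn 10.7, either way. A call with a gripper value outside its range is refused whole. The fingers move at their own pace and stop on an object; FORCE is the grip in N (left out, the last holds). Time passes only in rows, so rows that do not move let the fingers close. It gives the time, the measured TCP pose, the force and the opening at its end, in the units of the state.
- get_state(): the state, without advancing time (a new reading comes with each control period).
- get_image(name): name is "scene" or "top" or "wrist"; returns the picture (384x512x3 uint8, red, green, blue); there is no depth.
- camera_model(name): a dict with "fx", "fy", "cx", "cy" (pixels), "T" (4x4, takes a point from camera to world coordinates); the wrist camera has in their place "tool_from_camera" (4x4, takes a point from camera to tool coordinates, whose origin is the TCP and whose axes are the tool frame's). Camera axes: x right, y down, z forward; pixel columns grow to the right and rows downward; lengths in m; the calibration is good to about 2 mm. A picture is of the moment at which its call begins: read the wrist's pose just before it. camera_model takes no time and is no camera call.
- job_done(): hands the job in, once; it reports no verdict.
The state is a dict: "time": time; "joint_pos": joint angles; "joint_velocities": joint speeds; "joint_efforts": joint torques, N m; "eef_pos": TCP position; "orientation": TCP orientation; "contact_force": force on the tool from outside, world axes, zero at the start; "ft_torque": the same for the moment, N m; "gripper_width": finger opening in m.
Only numpy, scipy, OpenCV 4.12 (cv2) and the standard library are available. Lean on these libraries where they do the work, as an engineer would, in place of code of your own. Each camera call takes 0.05 s, during which the arm holds its last target. There are 200 camera calls.

### The job

Secure the microscope's scanning stage for transport: push the blue shutter fully open, take the red transport key from its stand, lower its foot through the opening and drag it along the slot until it drops into the first, deep notch hidden under the cover. Stop there and leave the key upright, fully down in that notch, with the shutter still open, and do not disturb the blue slide box.

Things in the scene. Friction and masses are not known exactly. Their poses are not given: they have to be found in the camera images.
- track: Scanning stage, fixed: cream housing, aluminium cover 90 (x) x 288 (y) mm, top 44 mm above the table; a slide deck 36 mm high adjoins its +x side out to x = 135 mm. Origin: on the table under the cover's middle; z up, y along the slot. Under the 6 mm thick cover, in a channel 38 mm wide along y, two ledges (tops 20 mm above the table, x = 7 to 19 mm either side) carry the key's foot over a trench.
- mouth (a point): Centre of the square 38 x 38 mm opening in the cover, the key foot's only way in, level with the cover's top (44 mm above the table); at x = 0, y = -60 mm of the track; axes as the track's.
- slot_end (a point): Blind end of the slot, at the cover's top. The slot, 14 mm wide, runs straight in +y from the opening to here (track x = 0, y = -41 to 105 mm). Unseen under the cover, both ledges are cut by first a deep notch (12 mm deep, 32 mm along y), its centre 50 to 95 mm from the opening's centre, different each time; 45 mm beyond it a shallow notch, the wrong one (5 mm deep, 30 mm long).
- shutter (a joint): Blue shutter plate 52 x 52 x 4 mm lying on the cover over the opening: 0 = opening fully covered, 0.050 m = fully open (end stop). It slides along the track's -y, away from the slot, against about 1.5 N of friction, and stays where it is left.
- shutter_tab (a point): Middle of the upright blue tab on the shutter, to push or pull it by: 32 (x) x 10 (y) x 20 (z) mm, from 48 to 68 mm above the table; axes as the track's; it moves with the shutter.
- stand: Grey block 70 x 70 x 30 mm, fixed, with a round hole 30 mm wide and 20 mm deep in the middle of its top, in which the key stands upright at the start. Origin: centre of its underside.
- key_center (a point): Red transport key, upright, 110 mm tall, 0.1 to 0.23 kg, round. Point on its axis, half-way up. From the bottom: steel foot 28 mm wide, 12 tall; stem 8 wide to 39; collar 32 wide, 39 to 45; handle 26 wide, 45 to 110 mm (grip here). This point is 75 mm above the table with the foot on the ledges, 63 fully down in the deep notch (collar 3 mm above the cover), 70 in the shallow notch.
- box_center (a point): Blue slide box 90 x 75 x 34 mm, loose, to be left alone; this point is its centre.
There are look-alikes about, which are no part of the job. What is meant by the part that bears key_center is not green or yellow, and is the smaller of those in its own colour.

How it is judged:
By the outcome, as a careful person would: the job done as asked, in the order asked, and still so for the second after the job is handed in, with the robot touching nothing.
It also fails if it takes over 58 s, if anything falls off the work surface, if the arm or the gripper's body presses on something with over 40 N, if the wrist force passes 120 N, or if a joint passes its speed limit or range.

## Working session

There is one attempt and no reset: what is moved stays moved. The work goes in short steps, Python scripts to look and compute and a shell command to move; the robot and the scene stay as the last step left them, time stands still between calls to the robot, and variables do not carry over. Pictures are saved under pics/ and viewed, about 8 in all and at most 12, crops included, and the job is handed in when it is done.

```bash
mkdir -p pics; python3 - <<'E'
from bench import *
import cv2, numpy as np
s=get_state(); print({k:np.round(v,3).tolist() for k,v in s.items()})
for n in ("scene","top"):
    im=get_image(n); cv2.imwrite(f"pics/{n}0.png",im[:,:,::-1]); m=camera_model(n); print(n,m['fx'],m['fy'],m['cx'],m['cy'],np.round(m['T'],4).tolist())
print(camera_model("wrist"))
E
```

```text
{'time': 0.0, 'joint_pos': [1.104, 0.308, 1.508, -0.0, 1.328, -0.073], 'joint_velocities': [-0.0, 0.0, 0.0, 0.001, -0.0, -0.001], 'joint_efforts': [0.001, -45.755, -25.191, -0.0, 0.013, -0.0], 'eef_pos': [0.22, 0.531, 0.23], 'orientation': [0.832, 0.556, -0.001, 0.001], 'contact_force': [-0.124, -0.548, -0.608], 'ft_torque': [0.033, -0.0, -0.047], 'gripper_width': 0.086}
scene 390.0691790737707 390.0691790737707 263.84360275402554 191.29521524761512 [[0.8797, 0.3232, -0.3489, 0.8213], [0.4753, -0.5733, 0.6674, -0.6211], [0.0157, -0.7529, -0.6579, 0.6718], [0.0, 0.0, 0.0, 1.0]]
top 389.68155811536525 389.68155811536525 249.0809707745087 190.69261407116508 [[0.0091, -0.9821, 0.188, 0.3437], [-0.9996, -0.0041, 0.0273, -0.0649], [-0.026, -0.1882, -0.9818, 0.9871], [0.0, 0.0, 0.0, 1.0]]
{'fx': 342.1949666789772, 'fy': 342.1949666789772, 'cx': 257.3437351200759, 'cy': 190.56070072439155, 'tool_from_camera': array([[ 9.99999911e-01, -1.41373412e-04, -3.96799560e-04,
        -4.28430382e-04],
       [ 2.63410440e-04,  9.44968931e-01,  3.27159976e-01,
        -8.47576201e-02],
       [ 3.28711534e-04, -3.27160052e-01,  9.44968884e-01,
        -1.42691798e-01],
       [ 0.00000000e+00,  0.00000000e+00,  0.00000000e+00,
         1.00000000e+00]])}
```

View pics/top0.png

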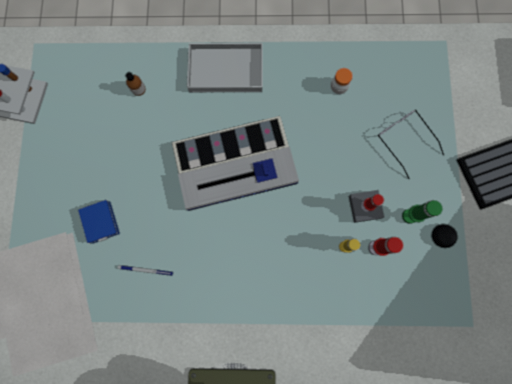

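View pics/scene0.png

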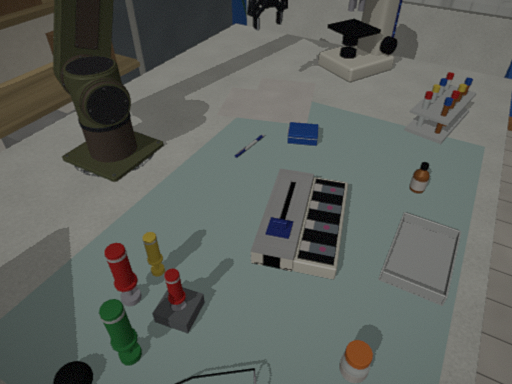

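Candidates for the key in the top view: small red in the stand (373,203), big red (390,246), green (425,212), yellow (350,245). I choose the small red one in the stand. Next I'll measure it and take a close crop.

```bash
cat > h.py <<'E'
from bench import *
import cv2, numpy as np
from scipy.spatial.transform import Rotation as Ro
def cam(n,s=None):
    m=camera_model(n)
    if n=="wrist":
        T=np.eye(4);T[:3,:3]=Ro.from_quat(s['orientation']).as_matrix();T[:3,3]=s['eef_pos'];T=T@m['tool_from_camera']
    else: T=m['T']
    return m,T
def ray(c,uv):
    m,T=c; d=np.array([(uv[0]-m['cx'])/m['fx'],(uv[1]-m['cy'])/m['fy'],1.]); return T[:3,3],T[:3,:3]@d
def plane(c,uv,z):
    o,d=ray(c,uv); return o+d*(z-o[2])/d[2]
def tri(c1,u1,c2,u2):
    A=np.zeros((3,3));b=np.zeros(3);L=[]
    for c,u in((c1,u1),(c2,u2)):
        o,d=ray(c,u);d=d/np.linalg.norm(d);P=np.eye(3)-np.outer(d,d);A+=P;b+=P@o;L.append((P,o))
    x=np.linalg.solve(A,b);return x,[round(1000*np.linalg.norm(P@(x-o)),1) for P,o in L]
def blobs(im,lo,hi,amin=30):
    h=cv2.cvtColor(im,cv2.COLOR_RGB2HSV); m=cv2.inRange(h,np.array(lo),np.array(hi))
    if lo[0]==0 and hi[0]<15: m|=cv2.inRange(h,np.array([170,lo[1],lo[2]]),np.array([180,hi[1],hi[2]]))
    n,l,st,ce=cv2.connectedComponentsWithStats(m)
    return [(ce[i].round(1).tolist(),st[i].tolist(),l==i) for i in range(1,n) if st[i][4]>=amin]
RED=((0,150,80),(8,255,255)); BLUE=((110,120,50),(130,255,255))
def rect(mask):
    c,_=cv2.findContours(mask.astype(np.uint8),0,2); return cv2.boxPoints(cv2.minAreaRect(max(c,key=cv2.contourArea)))
E
python3 - <<'E'
from h import *
for n in("top","scene"):
    im=cv2.imread(f"pics/{n}0.png")[:,:,::-1].copy(); c=cam(n)
    for nm,k in(("red",RED),("blue",BLUE)):
        for b in blobs(im,*k):
            if b[1][4]>60: print(n,nm,b[0],b[1],rect(b[2]).round(1).tolist(),plane(c,b[0],.05).round(3))
    if n=="top":
        for (nm,V,box) in(("slot",(0,60),(190,165,260,195)),("stand",(0,110),(345,188,388,225))):
            g=im.max(2); x0,y0,x1,y1=box; mk=np.zeros(g.shape,np.uint8); mk[y0:y1,x0:x1]=(g[y0:y1,x0:x1]<V[1]) 
            l=cv2.connectedComponentsWithStats(mk); i=1+np.argmax(l[2][1:,4]); r=rect(l[1]==i); print(nm,l[2][i],r.tolist(),[plane(c,p,.044 if nm=="slot" else .03).round(4).tolist() for p in r])
a=cv2.imread("pics/top0.png")[60:290,160:460]; b=cv2.imread("pics/scene0.png")[215:375,80:300]
cv2.imwrite("pics/crop1.png",cv2.resize(a,None,fx=2.6,fy=2.6,interpolation=3)); cv2.imwrite("pics/crop2.png",cv2.resize(b,None,fx=3.5,fy=3.5,interpolation=3))
E
```

```text
top red [377.4, 199.5] [373, 195, 10, 10, 83] [[373.0, 195.0], [382.0, 195.0], [382.0, 204.0], [373.0, 204.0]] [ 0.503 -0.349  0.05 ]
top red [394.2, 244.5] [387, 238, 16, 14, 178] [[387.0, 238.0], [402.0, 238.0], [402.0, 251.0], [387.0, 251.0]] [ 0.395 -0.383  0.05 ]
top blue [3.8, 69.4] [0, 64, 10, 11, 71] [[-3.0, 68.0], [2.0, 63.0], [10.0, 71.0], [5.0, 76.0]] [0.848 0.615 0.05 ]
top blue [264.3, 170.1] [253, 159, 24, 23, 386] [[252.10000610351562, 163.1999969482422], [271.6000061035156, 158.39999389648438], [276.20001220703125, 176.89999389648438], [256.70001220703125, 181.8000030517578]] [ 0.575 -0.076  0.05 ]
top blue [97.9, 220.9] [79, 200, 40, 43, 1132] [[77.0999984741211, 208.1999969482422], [108.4000015258789, 198.8000030517578], [119.0, 234.10000610351562], [87.69999694824219, 243.5]] [0.447 0.329 0.05 ]
slot [198 169  58  20 245] [[197.20755004882812, 185.22640991210938], [254.0, 169.0], [255.66036987304688, 174.81130981445312], [198.867919921875, 191.0377197265625]] [[0.5376, 0.0901, 0.044], [0.5794, -0.0505, 0.044], [0.5645, -0.0547, 0.044], [0.5229, 0.0855, 0.044]]
stan
[... 847 characters left out ...]
2422, 283.0], [182.39999389648438, 280.8999938964844], [185.3000030517578, 302.8999938964844], [169.6999969482422, 305.0]] [ 0.485 -0.325  0.05 ]
scene blue [296.0, 130.0] [288, 122, 19, 16, 77] [[287.79998779296875, 136.10000610351562], [289.8999938964844, 121.5999984741211], [306.8999938964844, 124.0], [304.79998779296875, 138.5]] [0.443 0.299 0.05 ]
scene blue [312.8, 131.3] [306, 124, 12, 15, 73] [[306.0, 124.0], [317.0, 124.0], [317.0, 138.0], [306.0, 138.0]] [0.49  0.317 0.05 ]
scene blue [279.2, 227.4] [266, 218, 27, 20, 390] [[265.70001220703125, 233.39999389648438], [269.5, 216.1999969482422], [292.3999938964844, 221.3000030517578], [288.6000061035156, 238.5]] [ 0.578 -0.08   0.05 ]
```

View pics/crop1.png

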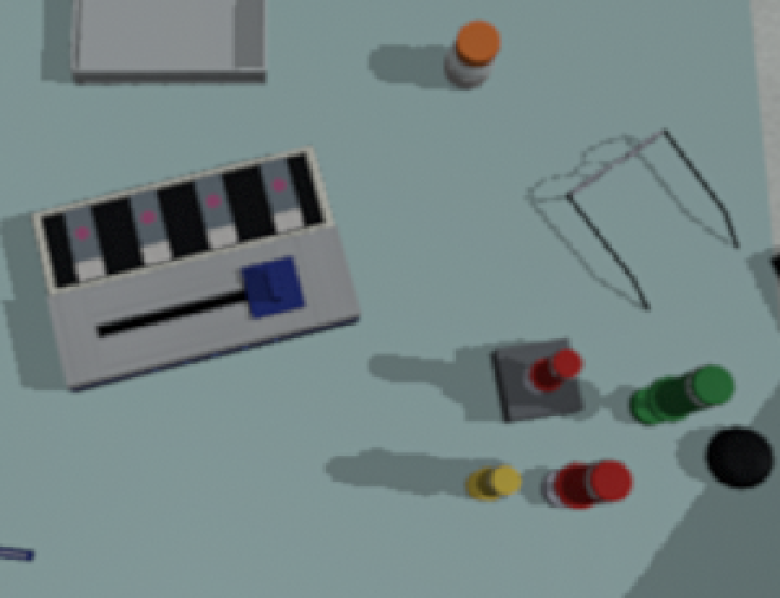

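Crop shows the small red key at (379,199) top-view px standing in the grey stand, shutter at (264,170), with the slot running to its left. Next: track frame estimate and hover move.

```bash
cat >> h.py <<'E'
def axes(yaw): # tool x at given deg, tool down -> tool frame rotation
    a=np.radians(yaw); return np.array([np.cos(a),np.sin(a)]),np.array([np.sin(a),-np.cos(a)])
def yaw(s):
    x=Ro.from_quat(s['orientation']).as_matrix()[:,0]; return np.degrees(np.arctan2(x[1],x[0]))
def go(s,tgt,z=None): # remaining tool shift in cm
    R=Ro.from_quat(s['orientation']).as_matrix(); return (R.T@(np.array(tgt)-s['eef_pos'])*100).round(2)
E
python3 - <<'E'
from h import *
t=cam("top"); print("key top",plane(t,(378.2,199.5),.12), "scene",plane(cam("scene"),(171.4,275),.12))
print("stand c",plane(t,(365.7,206),.03))
s=get_state();y=yaw(s);p=s['eef_pos'][:2].copy();T=np.array([.575,-.06]);n=14
for i in range(n):
    d=(T-p)/(n-i); x_,y_=axes(y); print(i,round(y,1),(d@x_*100).round(1),(d@y_*100).round(1)); p=p+d; y-=10.0
E
```

```text
key top [ 0.49088783 -0.33000573  0.12      ] scene [ 0.49417695 -0.33170302  0.12      ]
stand c [ 0.48977811 -0.32612273  0.03      ]
0 67.5 -2.9 4.0
1 57.5 -2.2 4.4
2 47.5 -1.4 4.7
3 37.5 -0.6 4.9
4 27.5 0.3 4.9
5 17.5 1.2 4.8
6 7.5 2.0 4.5
7 -2.5 2.7 4.1
8 -12.5 3.4 3.6
9 -22.5 4.0 2.9
10 -32.5 4.4 2.2
11 -42.5 4.7 1.4
12 -52.5 4.9 0.6
13 -62.5 4.9 -0.3
```

```bash
python3 -m crank '[{"dx":-2.9,"dy":4.0,"rz":10},{"dx":-2.2,"dy":4.4,"rz":10},{"dx":-1.4,"dy":4.7,"rz":10},{"dx":-0.6,"dy":4.9,"rz":10},{"dx":0.3,"dy":4.9,"rz":10},{"dx":1.2,"dy":4.8,"rz":10},{"dx":2.0,"dy":4.5,"rz":10}]' ; python3 - <<'E'
from h import *
s=get_state();y=yaw(s);p=s['eef_pos'][:2].copy();T=np.array([.575,-.06]);n=8;r=(y+73.5)/n
for i in range(n):
    d=(T-p)/(n-i); x_,y_=axes(y); print(i,round(y,1),round(r,1),(d@x_*100).round(1),(d@y_*100).round(1)); p=p+d; y-=r
E
```

```text
0 67.5 17.6 -5.1 6.9
1 49.9 17.6 -2.8 8.2
2 32.2 17.6 -0.2 8.6
3 14.6 17.6 2.4 8.3
4 -3.0 17.6 4.8 7.1
5 -20.6 17.6 6.8 5.3
6 -38.3 17.6 8.1 3.0
7 -55.9 17.6 8.6 0.5validation failed for argument at $[0]...
```

```bash
python3 -m crank '[{"dx":-2.9,"dy":4.0,"dz":0,"rx":0,"ry":0,"rz":10,"hand":1}]'
```

```text
time: 0.22
eef_pos: [0.2451, 0.4903, 0.2299]
orientation: [0.877, 0.481, -0.001, -0.0]
contact_force: [1.2, 0.1, 0.0]
gripper_width: 0.0856
```

All keys are required.

```bash
python3 -m crank '[{"dx":-2.2,"dy":4.4,"dz":0,"rx":0,"ry":0,"rz":10,"hand":1},{"dx":-1.4,"dy":4.7,"dz":0,"rx":0,"ry":0,"rz":10,"hand":1},{"dx":-0.6,"dy":4.9,"dz":0,"rx":0,"ry":0,"rz":10,"hand":1},{"dx":0.3,"dy":4.9,"dz":0,"rx":0,"ry":0,"rz":10,"hand":1},{"dx":1.2,"dy":4.8,"dz":0,"rx":0,"ry":0,"rz":10,"hand":1},{"dx":2.0,"dy":4.5,"dz":0,"rx":0,"ry":0,"rz":10,"hand":1},{"dx":2.7,"dy":4.1,"dz":0,"rx":0,"ry":0,"rz":10,"hand":1}]' ; python3 - <<'E'
from h import *
s=get_state();y=yaw(s);p=s['eef_pos'][:2].copy();T=np.array([.575,-.06]);n=7;r=(y+73.5)/n
for i in range(n):
    d=(T-p)/(n-i); x_,y_=axes(y); print(i,round(y,1),round(r,1),(d@x_*100).round(1),(d@y_*100).round(1)); p=p+d; y-=r
E
```

```text
time: 1.1
eef_pos: [0.4203, 0.1824, 0.2277]
orientation: [0.992, -0.128, -0.001, 0.002]
contact_force: [1.5, 0.2, 0.3]
gripper_width: 0.0853
0 -14.7 8.4 3.0 2.8
1 -23.1 8.4 3.4 2.3
2 -31.5 8.4 3.7 1.8
3 -39.9 8.4 3.9 1.2
4 -48.3 8.4 4.1 0.7
5 -56.7 8.4 4.1 0.1
6 -65.1 8.4 4.1 -0.5
```

```bash
python3 -m crank '[{"dx":3.0,"dy":2.8,"dz":0,"rx":0,"ry":0,"rz":8.4,"hand":-1},{"dx":3.4,"dy":2.3,"dz":0,"rx":0,"ry":0,"rz":8.4,"hand":-1},{"dx":3.7,"dy":1.8,"dz":0,"rx":0,"ry":0,"rz":8.4,"hand":-1},{"dx":3.9,"dy":1.2,"dz":0,"rx":0,"ry":0,"rz":8.4,"hand":-1},{"dx":4.1,"dy":0.7,"dz":0,"rx":0,"ry":0,"rz":8.4,"hand":-1},{"dx":4.1,"dy":0.1,"dz":0,"rx":0,"ry":0,"rz":8.4,"hand":-1},{"dx":3.6,"dy":-0.5,"dz":0,"rx":0,"ry":0,"rz":8.4,"hand":-1},{"dx":0,"dy":0,"dz":0,"rx":0,"ry":0,"rz":0,"hand":-1}]' ; python3 - <<'E'
from h import *
s=get_state();im=get_image("wrist"); cv2.imwrite("pics/w1.png",im[:,:,::-1]); np.save("w1.npy",np.r_[s['eef_pos'],s['orientation']])
print(yaw(s)); c=cam("wrist",s)
for b in blobs(im,*BLUE): print("blue",b[0],b[1],rect(b[2]).round(1).tolist(),plane(c,b[0],.048).round(4))
for b in blobs(im,*RED): print("red",b[0],b[1])
E
```

```text
time: 2.1
eef_pos: [0.5716, -0.0709, 0.2245]
orientation: [0.789, -0.615, -0.002, 0.004]
contact_force: [-0.4, 0.5, -0.1]
gripper_width: 0.0001
-75.84058498382704
blue [263.9, 159.0] [237, 133, 55, 53, 2796] [[237.0, 133.0], [291.0, 133.0], [291.0, 185.0], [237.0, 185.0]] [ 0.5767 -0.0765  0.048 ]
blue [19.7, 292.3] [5, 286, 32, 15, 167] [[4.5, 290.5], [6.400000095367432, 284.79998779296875], [37.0, 295.0], [35.099998474121094, 300.70001220703125]] [0.3642 0.1473 0.048 ]
red [481.2, 298.6] [456, 277, 56, 49, 1168]
red [505.4, 332.8] [497, 321, 15, 25, 281]
red [457.7, 361.2] [439, 352, 38, 27, 389]
```

View pics/w1.png

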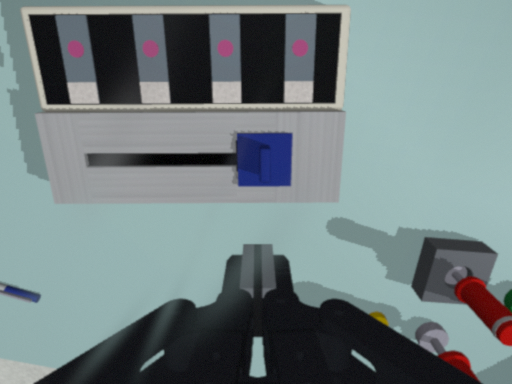

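Wrist view: slot from (87,160) to shutter plate (237..291, 133..185), tab around (265,163), stand and key at right (455,270). Now fix the track frame.

```bash
python3 - <<'E'
from h import *
im=cv2.imread("pics/w1.png")[:,:,::-1].copy(); v=np.load("w1.npy"); s=dict(eef_pos=v[:3],orientation=v[3:]); c=cam("wrist",s)
g=im.max(2); mk=np.zeros(g.shape,np.uint8); mk[148:172,75:234]=(g[148:172,75:234]<85)
xs=np.arange(95,228); rows=[]
for x in xs:
    r=np.where(mk[:,x])[0]
    if len(r): rows.append((x,r.mean(),len(r)))
rows=np.array(rows); k=np.polyfit(rows[:,0],rows[:,1],1); print("slot width px",np.median(rows[:,2]),k, "left", np.where(mk.sum(0)>5)[0][:3])
xl=np.where(mk.sum(0)>5)[0][0]-.5
E_=plane(c,(xl,np.polyval(k,xl)),.044); M=plane(c,(225,np.polyval(k,225)),.044)
d=(E_-M)[:2]; d/=np.linalg.norm(d); ang=np.degrees(np.arctan2(d[1],d[0])); print("slot end",E_,"yaw y-axis",ang)
# cover/housing edges: columns of transition at several places
for nm,p,z in(("cov TL",(38,112),.044),("cov BL",(55,202),.044),("cov TR",(345,110),.044),("cov BR",(340,202),.044),("pl TR",(291,133),.048),("pl BR",(291,186),.048),("pl TL",(237,133),.048),("pl BL",(237,186),.048)):
    q=plane(c,p,z)[:2]-E_[:2]; print(nm,"track x %.1f y %.1f"%((q@np.array([d[1],-d[0]]))*1e3,105+1e3*q@d))
o=E_[:2]-.105*d; print("origin",o,"mouth",o-.06*d)
a=im[120:200,220:310]; cv2.imwrite("pics/tab.png",cv2.resize(a,None,fx=6,fy=6,interpolation=2)[:,:,::-1])
a=cv2.imread("pics/scene0.png")[160:280,240:360]
E
```

```text
slot width px 13.0 [-2.35918834e-03  1.59515168e+02] left [88 89 90]
slot end [0.5337532  0.08877935 0.044     ] yaw y-axis 104.26901446276122
cov TL track x 45.1 y 143.1
cov BL track x -44.4 y 145.4
cov TR track x 46.2 y -140.6
cov BR track x -45.1 y -143.2
pl TR track x 25.8 y -91.0
pl BR track x -26.5 y -92.6
pl TL track x 25.9 y -40.6
pl BL track x -26.3 y -39.4
origin [ 0.55963307 -0.01298131] mouth [ 0.57442157 -0.07113026]
```

View pics/tab.png

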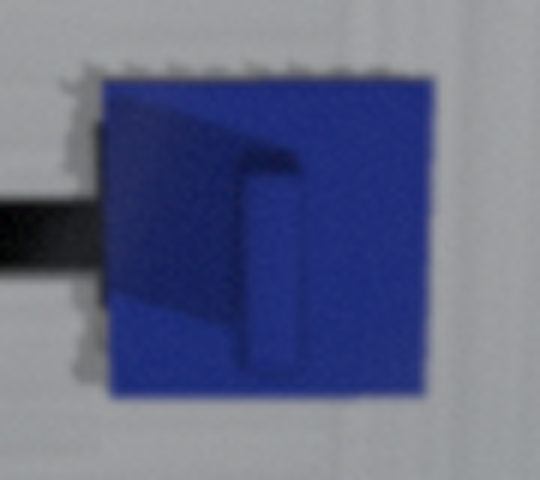

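```bash
cat >> h.py <<'E'
O=np.array([0.5596,-0.0130]); YD=104.27; dy_=np.array([np.cos(np.radians(YD)),np.sin(np.radians(YD))]); dx_=np.array([dy_[1],-dy_[0]])
def W(x,y,z): return np.r_[O+(x*dx_+y*dy_)/1e3,z/1e3]
def Tk(p): q=np.asarray(p)[:2]-O; return (np.array([q@dx_,q@dy_,p[2]])*1e3).round(1)
E
python3 - <<'E'
from h import *
v=np.load("w1.npy"); c=cam("wrist",dict(eef_pos=v[:3],orientation=v[3:]))
t=Tk(plane(c,(265.5,165),.068)); print("tab",t); s=get_state(); print(Tk(s['eef_pos']),yaw(s), go(s,W(0,t[1]+30,54)))
print("red blobs key top guess",Tk([.491,-.330,.12]))
E
```

```text
tab [  0.5 -66.8  68. ]
[ -3.4 -57.6 224.4] -75.72983574140916 [-2.08 -0.52 17.03]
red blobs key top guess [-144.6 -290.3  120. ]
```

```bash
python3 -m crank '[{"dx":-2.2,"dy":-0.5,"dz":4,"rx":0,"ry":0,"rz":0,"hand":-1},{"dx":0,"dy":0,"dz":5,"rx":0,"ry":0,"rz":0,"hand":-1},{"dx":0,"dy":0,"dz":4,"rx":0,"ry":0,"rz":0,"hand":-1}]' ; python3 - <<'E'
from h import *
s=get_state(); R=Ro.from_quat(s['orientation']).as_matrix(); T=np.c_[-np.r_[dy_,0],-np.r_[dx_,0],[0,0,-1]]
print("turn deg (tool)",np.degrees(Ro.from_matrix(R.T@T).as_rotvec()).round(2),Tk(s['eef_pos']),go(s,W(0,-36.8,54)))
E
```

```text
time: 2.52
eef_pos: [0.5701, -0.0443, 0.0953]
orientation: [0.791, -0.612, -0.0, 0.001]
contact_force: [0.3, -0.6, 0.2]
gripper_width: -0.0001
turn deg (tool) [ 0.13 -0.08  0.3 ] [  2.5 -32.9  95.3] [0.38 0.24 4.13]
```

```bash
python3 -m crank '[{"dx":0,"dy":0.2,"dz":3,"rx":0,"ry":0,"rz":0.3,"hand":-1},{"dx":0,"dy":0,"dz":1,"rx":0,"ry":0,"rz":0,"hand":-1},{"dx":0.6,"dy":0,"dz":0,"rx":0,"ry":0,"rz":0,"hand":-1},{"dx":1,"dy":0,"dz":0,"rx":0,"ry":0,"rz":0,"hand":-1},{"dx":1,"dy":0,"dz":0,"rx":0,"ry":0,"rz":0,"hand":-1},{"dx":1,"dy":0,"dz":0,"rx":0,"ry":0,"rz":0,"hand":-1},{"dx":1,"dy":0,"dz":0,"rx":0,"ry":0,"rz":0,"hand":-1},{"dx":1,"dy":0,"dz":0,"rx":0,"ry":0,"rz":0,"hand":-1}]' ; python3 -c "
from h import *
s=get_state();print(Tk(s['eef_pos']),s['contact_force'])"
```

```text
time: 3.52
eef_pos: [0.5796, -0.098, 0.055]
orientation: [0.792, -0.611, -0.003, 0.001]
contact_force: [-1.0, 2.6, -1.1]
gripper_width: -0.0001
[ -1.6 -87.3  55. ] [-0.99993517  2.60543058 -1.1172479 ]
```

```bash
for i in 1 2; do python3 -m crank '[{"dx":0.3,"dy":0,"dz":0,"rx":0,"ry":0,"rz":0,"hand":-1},{"dx":0.3,"dy":0,"dz":0,"rx":0,"ry":0,"rz":0,"hand":-1}]' ; python3 -c "
from h import *
s=get_state();print(Tk(s['eef_pos']),s['contact_force'])"; done
```

```text
time: 3.78
eef_pos: [0.58, -0.0998, 0.055]
orientation: [0.79, -0.613, -0.007, -0.002]
contact_force: [-1.8, 14.3, 3.7]
gripper_width: -0.0002
[ -1.6 -89.1  55. ] [-1.79914511 14.3070539   3.7498082 ]
time: 4.03
eef_pos: [0.58, -0.0995, 0.0552]
orientation: [0.789, -0.614, -0.011, -0.005]
contact_force: [-1.0, 11.3, 3.1]
gripper_width: 0.0001
[ -1.6 -88.8  55.2] [-1.04156448 11.30008834  3.05074727]
```

```bash
python3 -m crank '[{"dx":-1.5,"dy":0,"dz":0,"rx":0,"ry":0,"rz":0,"hand":-1},{"dx":0,"dy":0,"dz":-6,"rx":0,"ry":0,"rz":0,"hand":0},{"dx":0,"dy":0,"dz":-6,"rx":0,"ry":0,"rz":0,"hand":0},{"dx":0,"dy":0,"dz":-5,"rx":0,"ry":0,"rz":0,"hand":0}]' ; python3 - <<'E'
from h import *
s=get_state();im=get_image("wrist"); cv2.imwrite("pics/w2.png",im[:,:,::-1]); c=cam("wrist",s)
for b in blobs(im,*BLUE,100):
    print(b[0],b[1][4],[Tk(plane(c,q,.048)) for q in rect(b[2])])
E
```

```text
time: 4.53
eef_pos: [0.576, -0.088, 0.2252]
orientation: [0.789, -0.614, -0.014, -0.002]
contact_force: [0.6, -0.9, -0.2]
gripper_width: 0.0432
[293.6, 158.2] 2771 [array([-25.3, -81.5,  48. ]), array([ 26.5, -82.5,  48. ]), array([  25.2, -132.1,   48. ]), array([ -26.5, -133.9,   48. ])]
[16.2, 286.9] 182 [array([-147. ,  217.8,   48. ]), array([-139.2,  213.3,   48. ]), array([-153.9,  181.3,   48. ]), array([-161.9,  185.7,   48. ])]
```

View pics/w2.png

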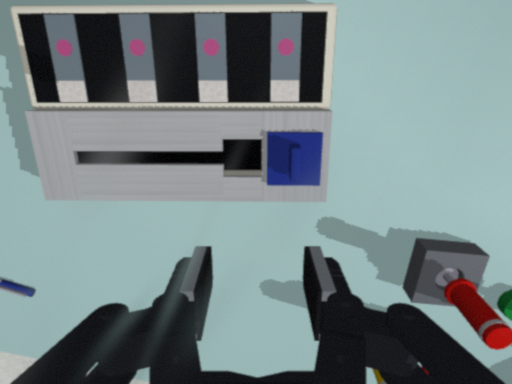

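Shutter now at (294,158), opening visible at (223..262,140..176). Check whether it reached the end stop by measuring relative to the opening.

```bash
python3 - <<'E'
from h import *
s=get_state(); c=cam("wrist",s); im=cv2.imread("pics/w2.png")
g=im.max(2).astype(int); print("row158",g[158,215:272].tolist()); print("row145",g[145,215:272].tolist());print("col243",g[130:185,243].tolist()); print("slot left",g[158,68:84].tolist())
for u in (77,223.5,262,267): print(u,Tk(plane(c,(u,158),.044)))
for v in (139.5,168,176): print(v,Tk(plane(c,(243,v),.044)))
E
```

```text
row158 [8, 4, 8, 5, 4, 7, 3, 5, 14, 13, 11, 21, 21, 22, 26, 27, 30, 31, 35, 34, 37, 38, 30, 30, 30, 26, 22, 25, 17, 15, 16, 12, 13, 4, 5, 6, 4, 6, 6, 6, 2, 1, 6, 5, 9, 26, 67, 111, 122, 125, 125, 122, 107, 97, 95, 97, 96]
row145 [164, 166, 164, 164, 164, 165, 156, 124, 66, 20, 10, 9, 4, 12, 13, 16, 13, 18, 21, 24, 26, 27, 29, 28, 31, 32, 29, 30, 31, 28, 29, 22, 19, 17, 13, 18, 10, 18, 7, 13, 4, 4, 5, 7, 4, 24, 69, 111, 123, 124, 127, 119, 108, 99, 95, 95, 95]
col243 [162, 164, 164, 161, 161, 160, 157, 158, 145, 87, 37, 30, 29, 31, 25, 31, 30, 28, 29, 29, 23, 24, 22, 24, 22, 19, 18, 16, 17, 15, 13, 13, 14, 12, 15, 13, 14, 13, 14, 41, 87, 113, 119, 118, 115, 102, 108, 140, 160, 166, 165, 162, 165, 164, 164]
slot left [160, 159, 161, 162, 160, 158, 143, 121, 111, 99, 64, 41, 40, 41, 44, 47]
77 [  2.9 105.5  44. ]
223.5 [  3.6 -41.7  44. ]
262 [  3.8 -80.   44. ]
267 [  3.8 -85.   44. ]
139.5 [ 22.2 -61.4  44. ]
168 [ -6.6 -61.   44. ]
176 [-15.  -60.9  44. ]
```

```bash
cat >> h.py <<'E'
def info(tgt=None):
    S=[]
    for i in range(3):
        S.append(get_state()); 
    s=S[-1]; R=Ro.from_quat(s['orientation']).as_matrix(); T=np.c_[-np.r_[dy_,0],-np.r_[dx_,0],[0,0,-1]]
    print("turn",np.degrees(Ro.from_matrix(R.T@T).as_rotvec()).round(2),"track",Tk(s['eef_pos']),"F",np.round(s['contact_force'],1),"w",round(s['gripper_width'],4), "go",go(s,tgt) if tgt is not None else "")
    return s
E
python3 -c "
from h import *
info(W(0,-75,56))"
python3 -m crank '[{"dx":-0.8,"dy":0,"dz":0,"rx":-0.5,"ry":1.5,"rz":0,"hand":-1},{"dx":0,"dy":0,"dz":0,"rx":0,"ry":0,"rz":0,"hand":-1}]'
python3 -c "
from h import *
info(W(0,-75,56))"
```

```text
turn [0.19 1.08 0.02] track [  1.1 -78.8 232.7] F [ 3.1 -0.6  4.4] w 0.0429 go [-0.04  0.06 17.68]
time: 4.82
eef_pos: [0.5787, -0.0812, 0.2344]
orientation: [0.789, -0.614, 0.002, 0.007]
contact_force: [-0.0, 0.2, -0.8]
gripper_width: 0.0068
turn [ 0.51 -0.67  0.01] track [  1.7 -70.8 234.4] F [-0.   0.2 -0.8] w 0.0068 go [2.100e-01 1.000e-02 1.785e+01]
```

```bash
python3 -m crank '[{"dx":0,"dy":0,"dz":6,"rx":0.5,"ry":-0.6,"rz":0,"hand":-1},{"dx":0,"dy":0,"dz":6,"rx":0,"ry":0,"rz":0,"hand":-1},{"dx":0,"dy":0,"dz":5,"rx":0,"ry":0,"rz":0,"hand":-1},{"dx":0,"dy":0,"dz":0,"rx":0,"ry":0,"rz":0,"hand":-1}]'
python3 -c "
from h import *
info(W(0,-75,55))"
```

```text
time: 5.32
eef_pos: [0.5754, -0.0806, 0.056]
orientation: [0.79, -0.612, -0.002, 0.002]
contact_force: [-0.5, 0.5, -0.3]
gripper_width: 0.0002
turn [0.33 0.   0.19] track [ -1.3 -69.4  56. ] F [-0.5  0.5 -0.3] w 0.0002 go [ 0.56 -0.13  0.1 ]
```

```bash
python3 -m crank '[{"dx":1.2,"dy":-0.1,"dz":0,"rx":0,"ry":0,"rz":0,"hand":-1},{"dx":0.6,"dy":0,"dz":0,"rx":0,"ry":0,"rz":0,"hand":-1},{"dx":0.6,"dy":0,"dz":0,"rx":0,"ry":0,"rz":0,"hand":-1},{"dx":0.6,"dy":0,"dz":0,"rx":0,"ry":0,"rz":0,"hand":-1}]'
python3 -c "
from h import *
info()"
```

```text
time: 5.82
eef_pos: [0.5827, -0.1004, 0.0586]
orientation: [0.789, -0.615, -0.009, -0.004]
contact_force: [-0.6, 22.5, -5.1]
gripper_width: -0.0001
turn [ 0.24  1.08 -0.12] track [  0.8 -90.4  58.6] F [-0.6 22.5 -5.1] w -0.0001 go
```

Solid end stop at 22 N. Back off, lift, settle, and measure again.

```bash
python3 -m crank '[{"dx":-1.5,"dy":0,"dz":0,"rx":0,"ry":0,"rz":0,"hand":-1},{"dx":0,"dy":0,"dz":-5,"rx":0,"ry":1,"rz":0,"hand":0.2},{"dx":0,"dy":0,"dz":-6,"rx":0,"ry":0,"rz":0,"hand":0.2},{"dx":0,"dy":0,"dz":-5,"rx":0,"ry":0,"rz":0,"hand":0.2},{"dx":0,"dy":0,"dz":0,"rx":0,"ry":0,"rz":0,"hand":0.2},{"dx":0,"dy":0,"dz":0,"rx":0,"ry":0,"rz":0,"hand":0.2}]'
cat >> h.py <<'E'
def edges(g,p0,p1,th): # subpixel crossings of th along segment
    n=int(np.hypot(*np.subtract(p1,p0))); t=np.linspace(0,1,n+1); P=np.outer(1-t,p0)+np.outer(t,p1)
    v=cv2.remap(g.astype(np.float32),P[:,0].astype(np.float32)[None],P[:,1].astype(np.float32)[None],1)[0]-th
    i=np.where(v[:-1]*v[1:]<0)[0]; return [(P[k]+(P[k+1]-P[k])*v[k]/(v[k]-v[k+1])).round(1) for k in i]
E
python3 - <<'E'
from h import *
s=info();im=get_image("wrist");s=info(); cv2.imwrite("pics/w3.png",im[:,:,::-1]); c=cam("wrist",s); g=im.max(2)
b=max(blobs(im,*BLUE,100),key=lambda b:b[1][4]); r=rect(b[2]); print("plate",r.mean(0),[Tk(plane(c,q,.048)) for q in r])
u=b[1][0]; v=b[1][1]+b[1][3]/2
for cx in range(int(u)-170,int(u)-60,25):
    e=edges(g,(cx,v-25),(cx,v+25),90); print("slot",cx,[(q[1],Tk(plane(c,q,.044))[:2]) for q in e])
for cx in (u-15,u-25):
    e=edges(g,(cx,v-35),(cx,v+35),90); print("mouth",cx,[(q[1],Tk(plane(c,q,.044))[:2]) for q in e])
e=edges(g,(u-230,v-2),(u,v-2),90);print("along",[(q,Tk(plane(c,q,.044))[:2]) for q in e])
for R in blobs(im,*RED,100): print("red",R[0],R[1])
E
```

```text
time: 6.58
eef_pos: [0.5829, -0.0877, 0.233]
orientation: [0.789, -0.615, 0.006, -0.002]
contact_force: [-0.3, -0.3, -1.0]
gripper_width: 0.0516
turn [-0.58 -0.46 -0.16] track [  4.2 -78.2 233. ] F [-0.3 -0.3 -1. ] w 0.0516 go 
turn [-0.62 -0.48 -0.16] track [  4.5 -78.4 233.1] F [0.1 0.4 1.3] w 0.0513 go 
plate [285.5 167. ] [array([ 26.4, -82.7,  48. ]), array([  26.2, -132.1,   48. ]), array([ -25. , -134.5,   48. ]), array([-24.7, -82.7,  48. ])]
slot 90 [(np.float64(162.4), array([ 6. , 86.2])), (np.float64(172.9), array([-4.8, 87.9]))]
slot 115 [(np.float64(162.8), array([ 5.5, 61.5])), (np.float64(173.0), array([-5. , 62.9]))]
slot 140 [(np.float64(161.7), array([ 6.5, 36.6])), (np.float64(173.8), array([-6., 38.]))]
slot 165 [(np.float64(161.3), array([ 6.8, 11.7])), (np.float64(173.6), array([-5.9, 12.8]))]
slot 190 [(np.float64(161.1), array([  6.8, -13.1])), (np.float64(173.5), array([ -6. , -12.3]))]
mouth 245 [(np.float64(149.0), array([ 18.8, -68. ])), (np.float64(179.2), array([-12.3, -67.6]))]
mouth 235 [(np.float64(149.0), array([ 18.8, -58.2])), (np.float64(179.2), array([-12.2, -57.4]))]
along [(array([ 71.9, 165.5]), array([  2.9, 104.7])), (array([254.2, 165.5]), array([  2., -77.]))]
red [455.0, 302.3] [432, 281, 51, 48, 1141]
red [482.7, 334.7] [469, 323, 29, 24, 537]
```

```bash
python3 - <<'E'
from h import *
t=cam("top");sc=cam("scene")
print("green base",plane(t,(409,215),.0),"bigred base",plane(t,(375,248),0),"yellow base",plane(t,(345,246),0))
print("green top",tri(t,(434,208),sc,(116,308)),"bigred top",tri(t,(394,244.5),sc,(116,250)))
s=info(); print(go(s,[.494,-.330,.2]))
E
```

```text
green base [ 0.47196873 -0.44164517  0.        ] bigred base [ 3.88817373e-01 -3.52338257e-01 -1.11022302e-16] yellow base [ 3.93169590e-01 -2.78308282e-01 -1.11022302e-16]
green top (array([ 0.47132439, -0.43695871,  0.14578652]), [np.float64(4.3), np.float64(4.3)]) bigred top (array([ 0.39062565, -0.34980331,  0.14470999]), [np.float64(1.1), np.float64(1.1)])
turn [-0.62 -0.48 -0.16] track [  4.5 -78.4 233.1] F [0.1 0.4 1.3] w 0.0513 go 
[21.28 14.6   3.33]
```

```bash
python3 -m crank '[{"dx":4.2,"dy":2.9,"dz":0,"rx":-0.6,"ry":-0.4,"rz":0,"hand":0.5},{"dx":4.2,"dy":2.9,"dz":0.5,"rx":0,"ry":0,"rz":0,"hand":0.5},{"dx":4.2,"dy":2.9,"dz":0.5,"rx":0,"ry":0,"rz":0,"hand":0.5},{"dx":4.2,"dy":2.9,"dz":0.5,"rx":0,"ry":0,"rz":0,"hand":0.5},{"dx":4.2,"dy":2.9,"dz":0.5,"rx":0,"ry":0,"rz":0,"hand":0.5},{"dx":0,"dy":0,"dz":0,"rx":0,"ry":0,"rz":0,"hand":0.5},{"dx":0,"dy":0,"dz":0,"rx":0,"ry":0,"rz":0,"hand":0.5}]'
python3 - <<'E'
from h import *
s=info([.494,-.33,.2]);im=get_image("wrist"); cv2.imwrite("pics/w4.png",im[:,:,::-1]); c=cam("wrist",s)
for R in blobs(im,*RED,100): print("red",R[0],R[1],plane(c,R[0],.12))
E
```

```text
time: 7.5
eef_pos: [0.4874, -0.3309, 0.2019]
orientation: [0.789, -0.614, -0.008, 0.001]
contact_force: [0.3, 0.3, -0.5]
gripper_width: 0.0641
turn [ 0.65  0.63 -0.05] track [-148.3 -290.3  201.9] F [ 0.3  0.3 -0.5] w 0.0641 go [ 0.08 -0.66  0.18]
red [259.2, 161.8] [242, 149, 35, 28, 677] [ 0.51264585 -0.3250956   0.12      ]
red [258.5, 190.6] [241, 174, 36, 34, 943] [ 0.49252267 -0.32972449  0.12      ]
red [262.9, 294.3] [238, 261, 39, 57, 839] [ 0.41006253 -0.3542284   0.12      ]
red [253.2, 337.0] [231, 316, 45, 43, 1570] [ 0.36750868 -0.35701331  0.12      ]
```

View pics/w4.png

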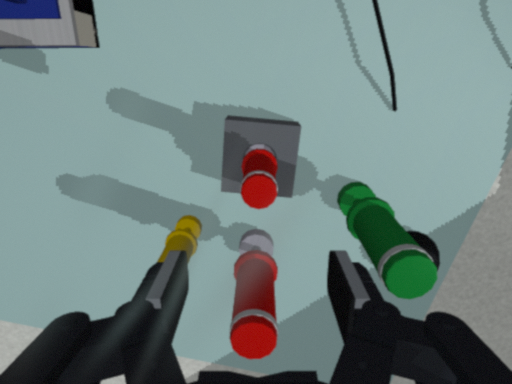

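Key top at (259,190), between the pads; big red, green and yellow are clear of the descent path.

```bash
python3 -m crank '[{"dx":0.1,"dy":-0.5,"dz":3,"rx":0.6,"ry":0.6,"rz":0,"hand":0.5},{"dx":0,"dy":0,"dz":4,"rx":0,"ry":0,"rz":0,"hand":0.5},{"dx":0,"dy":0,"dz":0,"rx":0,"ry":0,"rz":0,"hand":0.5}]' 30
python3 -c "
from h import *
info([.493,-.330,.071])"
```

```text
time: 7.92
eef_pos: [0.4943, -0.3266, 0.1309]
orientation: [0.791, -0.612, 0.0, -0.0]
contact_force: [-0.8, 0.8, 0.9]
gripper_width: 0.0639
turn [-0.01 -0.01  0.28] track [-140.6 -287.8  130.9] F [-0.8  0.8  0.9] w 0.0639 go [0.3  0.21 5.99]
```

```bash
python3 -m crank '[{"dx":0.3,"dy":0.2,"dz":3,"rx":0,"ry":0,"rz":0.3,"hand":0.5},{"dx":0,"dy":0,"dz":3,"rx":0,"ry":0,"rz":0,"hand":0.5},{"dx":0,"dy":0,"dz":0,"rx":0,"ry":0,"rz":0,"hand":0.5}]' 30
python3 -c "
from h import *
info([.493,-.330,.071])"
```

```text
time: 8.3
eef_pos: [0.4976, -0.3293, 0.0746]
orientation: [0.791, -0.612, 0.004, -0.0]
contact_force: [-0.1, -0.7, 0.1]
gripper_width: 0.064
turn [-0.28 -0.32  0.23] track [-138.  -291.3   74.6] F [-0.1 -0.7  0.1] w 0.064 go [-0.05  0.47  0.36]
```

```bash
python3 -m crank '[{"dx":0,"dy":0.4,"dz":0.3,"rx":-0.3,"ry":-0.3,"rz":0.2,"hand":0.5},{"dx":0,"dy":0,"dz":0,"rx":0,"ry":0,"rz":0,"hand":0.5}]' 
python3 -c "
from h import *
info([.493,-.330,.071])"
python3 -m crank '[{"dx":0,"dy":0,"dz":0,"rx":0,"ry":0,"rz":0,"hand":-1},{"dx":0,"dy":0,"dz":0,"rx":0,"ry":0,"rz":0,"hand":-1},{"dx":0,"dy":0,"dz":0,"rx":0,"ry":0,"rz":0,"hand":-1},{"dx":0,"dy":0,"dz":0,"rx":0,"ry":0,"rz":0,"hand":-1}]' 50
python3 -c "
from h import *
info([.493,-.330,.071])"
```

```text
time: 8.55
eef_pos: [0.4959, -0.3311, 0.075]
orientation: [0.79, -0.613, 0.002, 0.0]
contact_force: [-0.0, -0.7, 0.2]
gripper_width: 0.064
turn [-0.15 -0.24  0.1 ] track [-140.1 -292.6   75. ] F [-0.  -0.7  0.2] w 0.064 go [-0.18  0.26  0.4 ]
time: 9.05
eef_pos: [0.4966, -0.331, 0.0772]
orientation: [0.79, -0.613, 0.004, -0.0]
contact_force: [0.5, -0.4, -0.9]
gripper_width: 0.0249
turn [-0.28 -0.31  0.07] track [-139.5 -292.6   77.2] F [ 0.5 -0.4 -0.9] w 0.0249 go [-0.19  0.32  0.62]
```

```bash
python3 -m crank '[{"dx":0,"dy":0,"dz":-1.5,"rx":0,"ry":0,"rz":0,"hand":-1},{"dx":0,"dy":0,"dz":-2,"rx":0,"ry":0,"rz":0,"hand":-1},{"dx":0,"dy":0,"dz":-4,"rx":0,"ry":0,"rz":0,"hand":-1},{"dx":0,"dy":0,"dz":-3,"rx":0,"ry":0,"rz":0,"hand":-1},{"dx":0,"dy":0,"dz":0,"rx":0,"ry":0,"rz":0,"hand":-1}]' 60
python3 -c "
from h import *
info(W(0,-60,180))
im=get_image('wrist');cv2.imwrite('pics/w5.png',im[:,:,::-1])
for R in blobs(im,*RED,100): print('red',R[0],R[1])"
```

```text
time: 9.68
eef_pos: [0.4961, -0.3323, 0.1874]
orientation: [0.79, -0.613, 0.005, 0.001]
contact_force: [0.7, 0.1, -2.4]
gripper_width: 0.0247
turn [-0.26 -0.49  0.08] track [-140.2 -293.8  187.4] F [ 0.7  0.1 -2.4] w 0.0247 go [-23.36 -14.05   0.61]
red [253.3, 256.6] [228, 218, 57, 80, 2479]
red [255.0, 334.3] [222, 295, 71, 83, 4424]
```

View pics/w5.png

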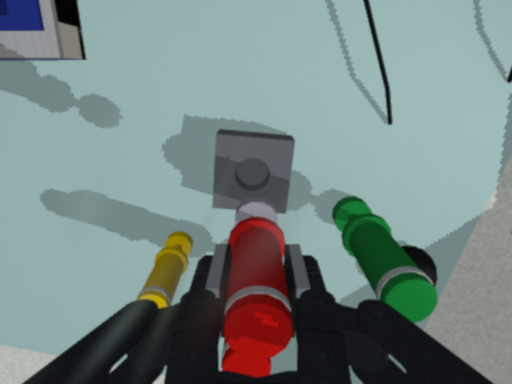

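Key is held: red collar at (257,225), silver foot at (257,210), stand hole empty at (252,173). Measure the key's offset in the tool frame.

```bash
python3 - <<'E'
from h import *
im=cv2.imread("pics/w5.png"); m=camera_model("wrist"); T=m['tool_from_camera']
g=im.astype(int); print("col257 rows195-224",[tuple(g[r,257]) for r in range(196,224,2)])
print("row210",[tuple(g[210,x]) for x in range(230,284,3)])
def pt(u,v,z):
    d=T[:3,:3]@np.array([(u-m['cx'])/m['fx'],(v-m['cy'])/m['fy'],1]); o=T[:3,3]; return ((o+d*(z-o[2])/d[2])*1e3).round(1)
for v in(200,202,204,206): print(v,pt(257,v,.067))
print("collar",pt(257,217.5,.028))
E
```

```text
col257 rows195-224 [(np.int64(79), np.int64(74), np.int64(74)), (np.int64(88), np.int64(82), np.int64(82)), (np.int64(87), np.int64(80), np.int64(82)), (np.int64(128), np.int64(118), np.int64(118)), (np.int64(149), np.int64(140), np.int64(140)), (np.int64(153), np.int64(142), np.int64(143)), (np.int64(152), np.int64(141), np.int64(142)), (np.int64(149), np.int64(139), np.int64(139)), (np.int64(149), np.int64(137), np.int64(138)), (np.int64(148), np.int64(138), np.int64(138)), (np.int64(110), np.int64(101), np.int64(114)), (np.int64(27), np.int64(29), np.int64(98)), (np.int64(24), np.int64(25), np.int64(120)), (np.int64(30), np.int64(32), np.int64(166))]
row210 [(np.int64(170), np.int64(171), np.int64(144)), (np.int64(165), np.int64(165), np.int64(139)), (np.int64(107), np.int64(104), np.int64(95)), (np.int64(131), np.int64(121), np.int64(122)), (np.int64(145), np.int64(133), np.int64(134)), (np.int64(148), np.int64(136), np.int64(137)), (np.int64(149), np.int64(138), np.int64(139)), (np.int64(148), np.int64(137), np.int64(138)), (np.int64(150), np.int64(139), np.int64(140)), (np.int64(149), np.int64(139), np.int64(139)), (np.int64(150), np.int64(138), np.int64(140)), (np.int64(150), np.int64(139), np.int64(139)), (np.int64(150), np.int64(140), np.int64(139)), (np.int64(152), np.int64(142), np.int64(142)), (np.int64(148), np.int64(138), np.int64(138)), (np.int64(97), np.int64(91), np.int64(91)), (np.int64(82), np.int64(79), np.int64(76)), (np.int64(84), np.int64(81), np.int64(77))]
200 [-0.  -4.8 67. ]
202 [-0.  -3.4 67. ]
204 [-0. -2. 67.]
206 [-0.  -0.6 67. ]
collar [ 0.  -9.4 28. ]
```

```bash
python3 - <<'E'
from h import *
t=get_image("top");sc=get_image("scene"); info()
cv2.imwrite("pics/t2.png",t[:,:,::-1]);cv2.imwrite("pics/s2.png",sc[:,:,::-1])
w=cv2.imread("pics/w5.png")[190:384,190:330]
A=cv2.resize(t[130:260,310:450,::-1],(400,371),interpolation=2);B=cv2.resize(sc[150:330,120:260,::-1],(398,512),interpolation=2)[:560]
w=cv2.resize(w,None,fx=2,fy=2,interpolation=2)
C=np.zeros((512,800,3),np.uint8);C[:512,:398]=B;C[:388,400:680]=w
cv2.imwrite("pics/comp.png",C)
for n,im in(("top",t),("scene",sc)):
    for b in blobs(im,*RED,40): print(n,b[0],b[1],rect(b[2]).round(1).tolist())
E
```

```text
turn [ 0.03 -0.1   0.08] track [-142.  -291.3  183.3] F [ 0.2  0.6 -1.9] w 0.0249 go 
scene [455.4, 94.4] [452, 91, 8, 8, 54] [[452.0, 91.0], [459.0, 91.0], [459.0, 98.0], [452.0, 98.0]]
scene [428.4, 94.9] [425, 92, 8, 7, 43] [[425.0, 92.0], [432.0, 92.0], [432.0, 98.0], [425.0, 98.0]]
scene [114.4, 250.9] [105, 243, 20, 17, 258] [[105.0, 243.0], [124.0, 243.0], [124.0, 259.0], [105.0, 259.0]]
scene [166.2, 262.1] [157, 255, 19, 13, 137] [[156.3000030517578, 259.20001220703125], [174.6999969482422, 254.8000030517578], [177.0, 264.6000061035156], [158.60000610351562, 269.0]]
scene [122.0, 276.2] [109, 259, 28, 33, 503] [[108.69999694824219, 262.8999938964844], [130.5, 256.8999938964844], [138.6999969482422, 287.1000061035156], [116.9000015258789, 293.0]]
```

View pics/comp.png

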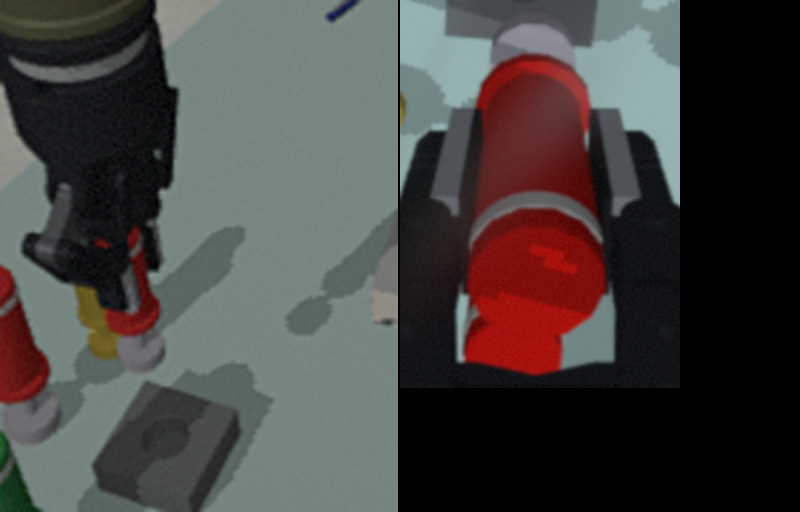

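Key sits tilted ~4.5° in the grasp about tool x (top disc at wrist px (258,327), foot at (257,202)). I'll compensate with rx and a 5 mm offset while carrying.

```bash
python3 -c "
from h import *
info(W(5,-60,183))"
python3 -m crank '[{"dx":-4,"dy":-2.5,"dz":0,"rx":4.5,"ry":0,"rz":0,"hand":-1},{"dx":-4,"dy":-2.5,"dz":0,"rx":0,"ry":0,"rz":0,"hand":-1},{"dx":-4,"dy":-2.5,"dz":0,"rx":0,"ry":0,"rz":0,"hand":-1},{"dx":-4,"dy":-2.5,"dz":0,"rx":0,"ry":0,"rz":0,"hand":-1},{"dx":-4,"dy":-2.5,"dz":0,"rx":0,"ry":0,"rz":0,"hand":-1},{"dx":-2,"dy":-1.2,"dz":0,"rx":0,"ry":0,"rz":0,"hand":-1},{"dx":0,"dy":0,"dz":0,"rx":0,"ry":0,"rz":0,"hand":-1},{"dx":0,"dy":0,"dz":0,"rx":0,"ry":0,"rz":0,"hand":-1}]'
python3 -c "
from h import *
info(W(5,-60,183))"
```

```text
turn [ 0.03 -0.1   0.08] track [-142.  -291.3  183.3] F [ 0.2  0.6 -1.9] w 0.0249 go [-2.312e+01 -1.473e+01 -2.000e-02]
time: 10.82
eef_pos: [0.5653, -0.0752, 0.1765]
orientation: [0.789, -0.614, 0.013, -0.026]
contact_force: [0.2, -0.3, -0.6]
gripper_width: 0.0249
turn [-3.27  0.7  -0.09] track [ -9.8 -61.6 176.5] F [ 0.2 -0.3 -0.6] w 0.0249 go [-0.17 -1.52 -0.56]
```

```bash
python3 -m crank '[{"dx":-0.1,"dy":-1.5,"dz":0,"rx":1.2,"ry":0.7,"rz":0,"hand":-1},{"dx":0,"dy":0,"dz":0,"rx":0,"ry":0,"rz":0,"hand":-1},{"dx":0,"dy":0,"dz":0,"rx":0,"ry":0,"rz":0,"hand":-1}]'
python3 -c "
from h import *
s=info(W(5,-60,183))
im=get_image('wrist');s=info();cv2.imwrite('pics/w6.png',im[:,:,::-1])
c=cam('wrist',s); a=cv2.resize(im[100:260,180:340,::-1],None,fx=3.5,fy=3.5,interpolation=2); cv2.imwrite('pics/w6c.png',a)"
```

```text
time: 11.2
eef_pos: [0.5797, -0.0728, 0.1764]
orientation: [0.787, -0.615, 0.024, -0.03]
contact_force: [0.5, -0.2, -1.6]
gripper_width: 0.0244
turn [-4.45 -0.05 -0.31] track [  4.8 -62.9 176.4] F [ 0.5 -0.2 -1.6] w 0.0244 go [-0.29 -0.07 -0.66]
turn [-4.47 -0.06 -0.31] track [  5.  -63.  176.5] F [ 0.1  0.1 -1.8] w 0.0248 go
```

View pics/w6c.png

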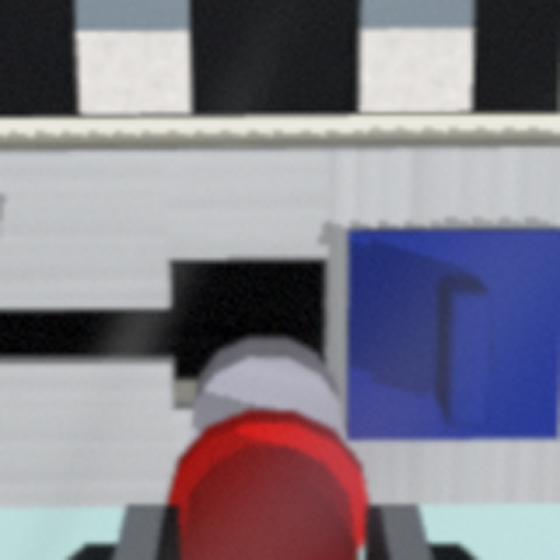

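```bash
python3 - <<'E'
from h import *
m,T=cam("scene"); Ti=np.linalg.inv(T)
def pr(p): q=Ti@np.r_[p,1]; return np.array([m['fx']*q[0]/q[2]+m['cx'],m['fy']*q[1]/q[2]+m['cy']]).round(1)
b=np.array([.4935,-.3315]); zb=.118
for h in(0,6,12,42,45,110): print(h,pr(np.r_[b,zb+h/1e3]))
print("tilt4 foot shift", pr(np.r_[b-.008*dx_,zb+.006]))
im=cv2.imread("pics/s2.png"); 
for v in (248,252,256,259,262,264,268,271,274,276): print(v,[int(x) for x in im[v,150:186,2]],)
E
```

```text
0 [171.3 275.5]
6 [170.8 273.3]
12 [170.3 271.2]
42 [167.8 259.9]
45 [167.5 258.8]
110 [161.3 231.7]
tilt4 foot shift [166.5 272.4]
248 [15, 6, 12, 15, 5, 13, 9, 22, 18, 16, 20, 7, 29, 69, 76, 68, 64, 51, 72, 81, 77, 71, 95, 117, 122, 122, 115, 101, 88, 89, 91, 89, 90, 89, 94, 89]
252 [104, 105, 106, 76, 28, 12, 23, 13, 23, 27, 26, 12, 15, 25, 68, 98, 84, 65, 52, 72, 83, 78, 71, 82, 89, 92, 92, 91, 90, 89, 92, 93, 91, 92, 92, 89]
256 [102, 103, 105, 104, 75, 32, 15, 10, 15, 28, 23, 22, 19, 14, 31, 65, 82, 75, 65, 67, 73, 81, 75, 75, 88, 87, 89, 88, 93, 91, 90, 92, 91, 90, 91, 88]
259 [99, 102, 101, 104, 101, 102, 107, 126, 116, 95, 80, 72, 58, 53, 79, 89, 102, 98, 97, 93, 87, 80, 76, 93, 118, 105, 87, 88, 92, 88, 90, 91, 89, 90, 95, 115]
262 [105, 103, 105, 106, 106, 104, 107, 121, 125, 122, 119, 121, 119, 114, 114, 111, 105, 102, 97, 94, 106, 124, 129, 120, 93, 79, 87, 90, 91, 92, 90, 94, 113, 120, 120, 119]
264 [105, 108, 108, 109, 108, 105, 101, 102, 120, 126, 127, 127, 120, 118, 120, 119, 113, 121, 129, 130, 127, 119, 99, 82, 81, 89, 88, 90, 96, 112, 120, 121, 119, 119, 118, 117]
268 [117, 112, 111, 111, 110, 106, 102, 103, 101, 104, 109, 111, 110, 109, 107, 107, 105, 95, 92, 85, 70, 74, 80, 83, 89, 102, 111, 112, 116, 118, 119, 118, 118, 119, 120, 120]
271 [97, 96, 108, 113, 110, 112, 110, 114, 109, 111, 110, 112, 111, 111, 111, 113, 105, 105, 101, 94, 82, 93, 106, 111, 112, 112, 107, 94, 110, 119, 119, 119, 118, 120, 118, 119]
274 [89, 89, 94, 97, 100, 101, 103, 101, 101, 102, 101, 103, 109, 112, 111, 111, 111, 110, 109, 110, 111, 110, 112, 112, 108, 94, 76, 65, 106, 121, 120, 117, 120, 119, 119, 118]
276 [88, 89, 90, 89, 93, 96, 99, 97, 96, 96, 90, 88, 98, 106, 111, 108, 109, 110, 112, 110, 111, 109, 103, 89, 79, 75, 69, 99, 117, 120, 117, 118, 118, 118, 117, 118]
```

Wrist and scene views of foot versus collar both indicate the key is nearly upright in the tool (the earlier "tilt" came from a foot edge hidden against the dark stand). Undo most of the tilt.

```bash
python3 -m crank '[{"dx":-0.3,"dy":0,"dz":0,"rx":-3,"ry":0,"rz":-0.3,"hand":-1},{"dx":0,"dy":0,"dz":2,"rx":0,"ry":0,"rz":0,"hand":-1},{"dx":0,"dy":0,"dz":0,"rx":0,"ry":0,"rz":0,"hand":-1}]'
python3 -c "
from h import *
s=info(W(5,-60,120))"
```

```text
time: 11.62
eef_pos: [0.5795, -0.0709, 0.157]
orientation: [0.789, -0.614, 0.008, -0.009]
contact_force: [-1.0, -0.4, -1.7]
gripper_width: 0.0245
turn [-1.44 -0.11 -0.1 ] track [  5. -61. 157.] F [-1.  -0.4 -1.7] w 0.0245 go [-0.11  0.1   3.7 ]
```

```bash
python3 -m crank '[{"dx":-0.1,"dy":0.1,"dz":3.5,"rx":0,"ry":0,"rz":0,"hand":-1},{"dx":0,"dy":0,"dz":0,"rx":0,"ry":0,"rz":0,"hand":-1},{"dx":0,"dy":0,"dz":0,"rx":0,"ry":0,"rz":0,"hand":-1}]'
python3 -c "
from h import *
s=info(W(5,-60,100)); im=get_image('wrist');s=info();cv2.imwrite('pics/w7.png',im[:,:,::-1])
a=cv2.resize(im[120:280,160:350,::-1],None,fx=4,fy=3.6,interpolation=2); cv2.imwrite('pics/w7c.png',a)"
```

```text
time: 12.0
eef_pos: [0.5818, -0.0712, 0.125]
orientation: [0.789, -0.615, 0.011, -0.011]
contact_force: [0.1, 0.3, -1.3]
gripper_width: 0.0247
turn [-1.76 -0.26 -0.15] track [  7.1 -61.8 125. ] F [ 0.1  0.3 -1.3] w 0.0247 go [-0.19  0.29  2.5 ]
turn [-1.71 -0.24 -0.16] track [  6.7 -61.6 124.9] F [ 0.6 -0.3 -2.4] w 0.0249 go
```

View pics/w7c.png

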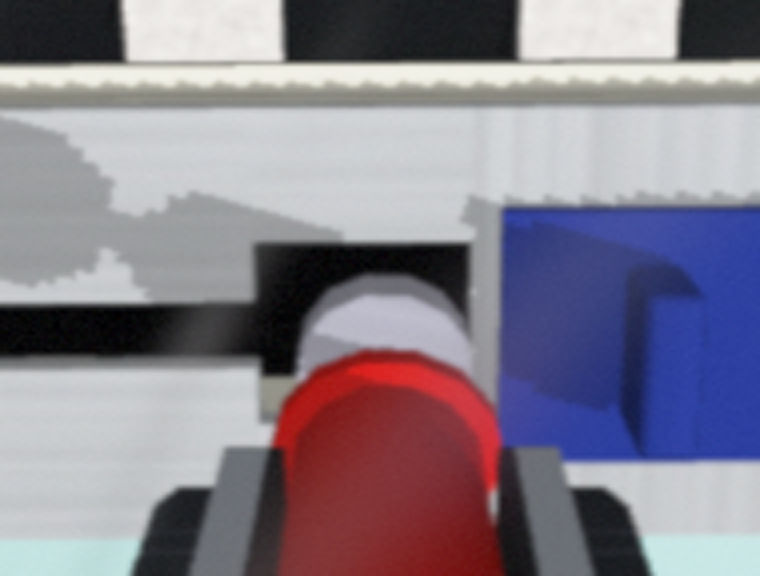

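```bash
python3 - <<'E'
from h import *
s=get_state(); c=cam("wrist",s)
for n,u,v,z in(("mouth L",224.3,200,44),("mouth R",277,200,44),("mouth far",250,187.5,44),("foot far(bottom)",256.5,196.4,58),("slot up",180,204.4,44),("slot lo",180,218.5,44),("foot L",235,212,64),("foot R",278,212,64)): print(n,Tk(plane(c,(u,v),z/1e3)))
g=cv2.imread("pics/w7.png").max(2)
print([ (q,Tk(plane(c,q,.044))[:2]) for x in (165,185,205) for q in edges(g,(x,190),(x,230),75)])
E
```

```text
mouth L [  8.7 -39.1  44. ]
mouth R [  8.5 -75.9  44. ]
mouth far [ 17.7 -57.1  44. ]
foot far(bottom) [ 15.9 -61.6  58. ]
slot up [ 5.6 -7.9 44. ]
slot lo [-5.  -7.2 44. ]
foot L [  7.4 -47.7  64. ]
foot R [  7.3 -75.4  64. ]
[(array([165. , 204.6]), array([5.5, 2.6])), (array([185. , 204.5]), array([  5.5, -11.4])), (array([185. , 219.1]), array([ -5.5, -10.7])), (array([205. , 204.3]), array([  5.6, -25.5])), (array([205. , 217.9]), array([ -4.7, -25. ]))]
```

Foot at (256,196) is ~4 mm short in +y and 2 mm in x relative to the opening. Correct and lower in steps.

```bash
python3 -m crank '[{"dx":-0.4,"dy":0.2,"dz":0,"rx":0.3,"ry":-0.2,"rz":0,"hand":-1},{"dx":0,"dy":0,"dz":0,"rx":0,"ry":0,"rz":0,"hand":-1}]'
python3 -c "
from h import *
s=info(W(4.9,-57.5,100))"
```

```text
time: 12.3
eef_pos: [0.5792, -0.0677, 0.127]
orientation: [0.788, -0.615, 0.013, -0.015]
contact_force: [0.7, 0.7, -0.5]
gripper_width: 0.0247
turn [-2.22 -0.1  -0.16] track [  5.6 -57.9 127. ] F [ 0.7  0.7 -0.5] w 0.0247 go [-0.04  0.17  2.69]
```

```bash
python3 -m crank '[{"dx":0,"dy":0.1,"dz":2,"rx":-0.6,"ry":0,"rz":0,"hand":-1},{"dx":0,"dy":0,"dz":0.7,"rx":0,"ry":0,"rz":0,"hand":-1},{"dx":0,"dy":0,"dz":0,"rx":0,"ry":0,"rz":0,"hand":-1}]'
python3 -c "
from h import *
s=info(W(4.9,-57.5,87))"
```

```text
time: 12.68
eef_pos: [0.5794, -0.0678, 0.0983]
orientation: [0.789, -0.615, 0.009, -0.01]
contact_force: [0.1, 0.2, -2.2]
gripper_width: 0.0247
turn [-1.61 -0.12 -0.15] track [  5.6 -57.9  98.3] F [ 0.1  0.2 -2.2] w 0.0247 go [-0.05  0.11  1.13]
```

```bash
python3 -m crank '[{"dx":0,"dy":0.1,"dz":0.6,"rx":0,"ry":0,"rz":0,"hand":-1},{"dx":0,"dy":0,"dz":0.3,"rx":0,"ry":0,"rz":0,"hand":-1},{"dx":0,"dy":0,"dz":0.3,"rx":0,"ry":0,"rz":0,"hand":-1}]'
python3 -c "
from h import *
s=info(W(4.9,-57.5,87))"
python3 -m crank '[{"dx":0,"dy":0,"dz":0.3,"rx":0,"ry":0,"rz":0,"hand":-1},{"dx":0,"dy":0,"dz":0.2,"rx":0,"ry":0,"rz":0,"hand":-1}]'
python3 -c "
from h import *
s=info(W(4.9,-57.5,87))"
```

```text
time: 13.05
eef_pos: [0.5798, -0.0679, 0.0871]
orientation: [0.788, -0.615, 0.01, -0.011]
contact_force: [-5.0, 2.1, 26.1]
gripper_width: 0.0246
turn [-1.72 -0.14 -0.16] track [  6.1 -58.2  87.1] F [-5.   2.1 26.1] w 0.0246 go [-0.07  0.12  0.  ]
time: 13.3
eef_pos: [0.5799, -0.0678, 0.0873]
orientation: [0.789, -0.615, 0.011, -0.011]
contact_force: [-4.6, 0.5, 8.1]
gripper_width: 0.0244
turn [-1.8  -0.19 -0.14] track [  6.1 -58.1  87.3] F [-4.6  0.5  8.1] w 0.0244 go [-0.06  0.12  0.02]
```

Foot on ledges (TCP z 87 as predicted). Drag along +y with light down pressure.

```bash
python3 -m crank '[{"dx":-0.5,"dy":0.1,"dz":0,"rx":0,"ry":0,"rz":0,"hand":-1},{"dx":-0.7,"dy":0,"dz":0.05,"rx":0,"ry":0,"rz":0,"hand":-1},{"dx":-0.7,"dy":0,"dz":0.05,"rx":0,"ry":0,"rz":0,"hand":-1}]'
python3 -c "
from h import *
s=info(W(4.9,-15,87))"
python3 -m crank '[{"dx":-0.7,"dy":0,"dz":0.05,"rx":0,"ry":0,"rz":0,"hand":-1},{"dx":-0.7,"dy":0,"dz":0.05,"rx":0,"ry":0,"rz":0,"hand":-1},{"dx":-0.5,"dy":0,"dz":0.05,"rx":0,"ry":0,"rz":0,"hand":-1}]'
python3 -c "
from h import *
s=info(W(4.9,-15,87))"
```

```text
time: 13.68
eef_pos: [0.5755, -0.0499, 0.0875]
orientation: [0.788, -0.615, 0.013, -0.012]
contact_force: [0.6, -2.4, 3.3]
gripper_width: 0.0244
turn [-1.99 -0.34 -0.16] track [  6.3 -39.7  87.5] F [ 0.6 -2.4  3.3] w 0.0244 go [-2.47  0.15  0.03]
time: 14.05
eef_pos: [0.5721, -0.0335, 0.0873]
orientation: [0.79, -0.613, 0.016, -0.01]
contact_force: [-1.1, -6.6, 4.7]
gripper_width: 0.0248
turn [-2.06 -0.78  0.05] track [  7.1 -23.   87.3] F [-1.1 -6.6  4.7] w 0.0248 go [-0.8   0.22  0.01]
```

```bash
python3 -m crank '[{"dx":-0.5,"dy":0.15,"dz":0.05,"rx":-0.4,"ry":-0.5,"rz":0,"hand":-1},{"dx":-0.5,"dy":0,"dz":0.1,"rx":0,"ry":0,"rz":0,"hand":-1},{"dx":-0.4,"dy":0,"dz":0.1,"rx":0,"ry":0,"rz":0,"hand":-1}]'
python3 -c "
from h import *
s=info()"
python3 -m crank '[{"dx":-0.4,"dy":0,"dz":0.1,"rx":0,"ry":-0.3,"rz":0,"hand":-1},{"dx":-0.4,"dy":0,"dz":0.1,"rx":0,"ry":0,"rz":0,"hand":-1}]'
python3 -c "
from h import *
s=info()"
```

```text
time: 14.42
eef_pos: [0.5696, -0.0223, 0.0871]
orientation: [0.79, -0.612, 0.015, -0.009]
contact_force: [-2.0, -8.1, 10.8]
gripper_width: 0.0245
turn [-1.87 -0.68  0.2 ] track [  7.4 -11.5  87.1] F [-2.  -8.1 10.8] w 0.0245 go 
time: 14.68
eef_pos: [0.5682, -0.017, 0.0871]
orientation: [0.791, -0.611, 0.015, -0.009]
contact_force: [-0.9, -6.6, 9.3]
gripper_width: 0.0247
turn [-1.88 -0.72  0.32] track [ 7.3 -6.  87.1] F [-0.9 -6.6  9.3] w 0.0247 go
```

```bash
for i in 1; do python3 -m crank '[{"dx":-0.4,"dy":0.2,"dz":0.12,"rx":0,"ry":-0.5,"rz":0,"hand":-1},{"dx":-0.4,"dy":0,"dz":0.12,"rx":0,"ry":0,"rz":0,"hand":-1}]' | grep -E "eef|force"
python3 -c "
from h import *
s=info()"; python3 -m crank '[{"dx":-0.4,"dy":0,"dz":0.12,"rx":0,"ry":-0.3,"rz":0,"hand":-1},{"dx":-0.4,"dy":0,"dz":0.12,"rx":0,"ry":0,"rz":0,"hand":-1}]' | grep -E "eef|force"
python3 -c "
from h import *
s=info()"; done
```

```text
eef_pos: [0.5666, -0.0118, 0.087]
contact_force: [-1.3, -9.0, 8.8]
turn [-2.11 -0.57  0.42] track [ 7.  -0.6 87. ] F [-1.3 -9.   8.8] w 0.0245 go 
eef_pos: [0.5657, -0.0086, 0.0868]
contact_force: [-1.4, -9.9, 10.0]
turn [-2.14 -0.83  0.63] track [ 7.   2.8 86.8] F [-1.4 -9.9 10. ] w 0.0248 go
```

```bash
python3 -m crank '[{"dx":-0.5,"dy":0.1,"dz":0.08,"rx":0.3,"ry":-0.5,"rz":0.6,"hand":-1},{"dx":-0.5,"dy":0,"dz":0.08,"rx":0,"ry":0,"rz":0,"hand":-1}]' | grep -E "force"
python3 -c "
from h import *
s=info()"; python3 -m crank '[{"dx":-0.5,"dy":0,"dz":0.08,"rx":0,"ry":-0.3,"rz":0,"hand":-1},{"dx":-0.5,"dy":0,"dz":0.08,"rx":0,"ry":0,"rz":0,"hand":-1}]' | grep -E "time"
python3 -c "
from h import *
s=info()"
```

```text
contact_force: [0.1, 0.5, -1.8]
turn [-2.43 -0.36 -0.02] track [ 5.6 12.5 85.3] F [ 0.1  0.5 -1.8] w 0.0251 go 
time: 15.68
turn [-2.35 -0.64  0.33] track [ 5.4 18.2 83. ] F [  1.4 -16.7  -3.1] w 0.0249 go
```

It's in a notch (z falling, wall felt). Ease back a little and press down.

```bash
python3 -m crank '[{"dx":0.15,"dy":0,"dz":0.3,"rx":0.3,"ry":-0.6,"rz":0.3,"hand":-1},{"dx":0,"dy":0,"dz":0.4,"rx":0,"ry":0,"rz":0,"hand":-1}]' | grep -E "time"
python3 -c "
from h import *
s=info()"; python3 -m crank '[{"dx":0,"dy":0,"dz":0.4,"rx":0,"ry":0,"rz":0,"hand":-1},{"dx":0,"dy":0,"dz":0.3,"rx":0,"ry":0,"rz":0,"hand":-1}]' | grep -E "time"
python3 -c "
from h import *
s=info()"
```

```text
time: 15.92
turn [-2.51 -0.12  0.14] track [ 4.8 16.4 75.7] F [-3.1 -2.2 31.2] w 0.0244 go 
time: 16.18
turn [-3.01 -0.23  0.16] track [ 9.  16.2 74.9] F [-2.8 -5.4 13.5] w 0.0246 go
```

Down 12 mm: the deep notch. Relieve the load and release.

```bash
python3 -m crank '[{"dx":0,"dy":0.2,"dz":-0.05,"rx":-1,"ry":0,"rz":0,"hand":-1},{"dx":0,"dy":0,"dz":0,"rx":0,"ry":0,"rz":0,"hand":-1}]' | grep -E "time"
python3 -c "
from h import *
s=info()"; python3 -m crank '[{"dx":0,"dy":0,"dz":0,"rx":0,"ry":0,"rz":0,"hand":0.1},{"dx":0,"dy":0,"dz":0,"rx":0,"ry":0,"rz":0,"hand":0.1},{"dx":0,"dy":0,"dz":0,"rx":0,"ry":0,"rz":0,"hand":0.3},{"dx":0,"dy":0,"dz":0,"rx":0,"ry":0,"rz":0,"hand":0.3}]' 20| grep -E "time"
python3 -c "
from h import *
s=info()
t=get_image('top');cv2.imwrite('pics/t3.png',t[:,:,::-1]);sc=get_image('scene');cv2.imwrite('pics/s3.png',sc[:,:,::-1])"
```

```text
time: 16.42
turn [-2.12 -0.28  0.2 ] track [ 8.3 16.6 75.9] F [ 0.1 -4.5  1.3] w 0.0249 go 
time: 16.92
turn [-1.88  0.01  0.15] track [ 6.8 19.5 73.7] F [ 0.4 -0.6  0.5] w 0.0557 go
```

```bash
python3 -m crank '[{"dx":0.2,"dy":0,"dz":-2,"rx":0,"ry":0,"rz":0,"hand":0.6},{"dx":0,"dy":0,"dz":-4,"rx":0,"ry":0,"rz":0,"hand":0.6},{"dx":0,"dy":0,"dz":-5,"rx":0,"ry":0,"rz":0,"hand":0.6},{"dx":0,"dy":-3,"dz":-4,"rx":0,"ry":0,"rz":0,"hand":0.6},{"dx":0,"dy":0,"dz":0,"rx":0,"ry":0,"rz":0,"hand":0.6},{"dx":0,"dy":0,"dz":0,"rx":0,"ry":0,"rz":0,"hand":0.6}]' | grep -E "time|eef|force"
python3 - <<'E'
from h import *
s=info(); im=get_image('wrist'); c=cam('wrist',s)
for b in blobs(im,*RED,200): print("red",b[0],b[1],Tk(plane(c,b[0],.118)))
b=max(blobs(im,*BLUE,100),key=lambda b:b[1][4]); print("plate",[Tk(plane(c,q,.048)) for q in rect(b[2])])
sc=get_image('scene'); t=get_image('top'); cv2.imwrite('pics/s4.png',sc[:,:,::-1])
for bb in blobs(t,*BLUE,300): print("box top",bb[0])
m,T=cam("scene"); Ti=np.linalg.inv(T)
def pr(p): q=Ti@np.r_[p,1]; return np.array([m['fx']*q[0]/q[2]+m['cx'],m['fy']*q[1]/q[2]+m['cy']]).round(1)
for z in (47,53,118): print("pred scene",z,pr(W(0,16.5,z)))
for bb in blobs(sc,*RED,60): print("scene red",bb[0],bb[1])
a=cv2.resize(im[60:300,130:400,::-1],(390,347),interpolation=2); q=cv2.resize(sc[130:280,230:370,::-1],(400,429),interpolation=2)
C=np.zeros((430,800,3),np.uint8);C[:347,:390]=a;C[:429,400:]=q;cv2.imwrite('pics/fin.png',C)
E
```

```text
time: 17.77
eef_pos: [0.5846, 0.0118, 0.2275]
contact_force: [-0.2, -0.3, -0.4]
turn [-1.65  0.1   0.1 ] track [ 30.4  17.8 227.5] F [-0.2 -0.3 -0.4] w 0.0684 go 
red [259.6, 197.0] [244, 185, 33, 27, 623] [ 24.8  16.  118. ]
red [258.7, 223.3] [246, 211, 28, 27, 578] [  2.5  16.7 118. ]
plate [array([-25.6, -82.1,  48. ]), array([ 25.2, -77.7,  48. ]), array([  25.3, -131.5,   48. ]), array([ -25.4, -138.4,   48. ])]
box top [280.7, 166.1]
pred scene 47 [286.3 202.6]
pred scene 53 [286.5 200.8]
pred scene 118 [288.  179.4]
scene red [288.3, 180.5] [284, 177, 10, 8, 67]
scene red [287.0, 196.7] [281, 186, 13, 21, 201]
scene red [114.3, 251.0] [105, 243, 20, 17, 256]
scene red [121.4, 276.5] [108, 260, 29, 32, 459]
```

View pics/fin.png

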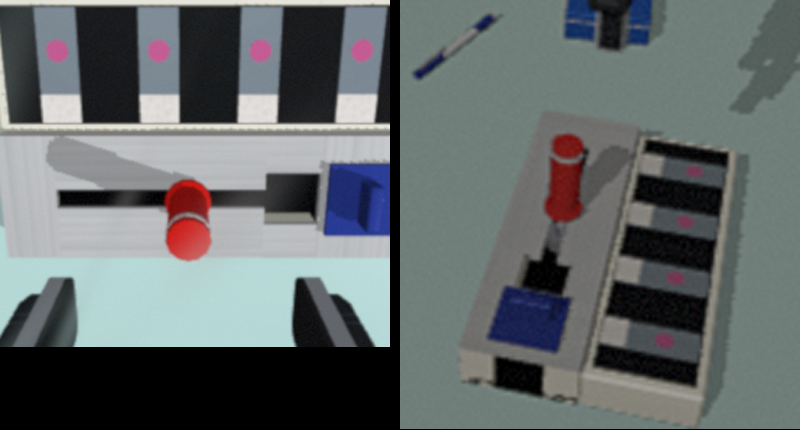

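Final view: key upright with collar just above the cover, shutter open. The blue box wasn't listed by the top-view mask; check that.

```bash
python3 - <<'E'
from h import *
t=get_image('top'); 
for n,im in(("t0",cv2.imread("pics/top0.png")[:,:,::-1].copy()),("t2",cv2.imread("pics/t2.png")[:,:,::-1].copy()),("t3",cv2.imread("pics/t3.png")[:,:,::-1].copy()),("now",t)):
    print(n,[(b[0],b[1]) for b in blobs(im,*BLUE,60) if b[1][0]<140], im[222,98], im[190:250:12,60:140:16].mean(2).astype(int).tolist())
E
```

```text
t0 [([3.8, 69.4], [0, 64, 10, 11, 71]), ([97.9, 220.9], [79, 200, 40, 43, 1132])] [ 27  57 119] [[138, 139, 139, 139, 140], [138, 139, 107, 57, 139], [138, 107, 65, 67, 139], [138, 106, 66, 66, 140], [150, 126, 67, 109, 139]]
t2 [([3.9, 69.5], [0, 64, 10, 11, 72]), ([97.8, 221.1], [79, 200, 40, 43, 1098])] [ 23  51 106] [[124, 132, 125, 125, 126], [157, 125, 127, 44, 165], [124, 125, 61, 60, 164], [124, 124, 60, 80, 164], [135, 146, 79, 128, 164]]
t3 [([3.8, 69.4], [0, 64, 10, 11, 70]), ([97.1, 219.5], [79, 200, 37, 43, 1019])] [ 38  78 159] [[186, 186, 187, 188, 188], [186, 186, 145, 80, 188], [186, 145, 90, 94, 184], [186, 144, 91, 92, 47], [201, 168, 30, 48, 52]]
now [([3.9, 69.4], [0, 64, 10, 11, 71])] [85 90 67] [[190, 192, 80, 68, 79], [191, 191, 46, 58, 71], [190, 149, 74, 38, 63], [190, 147, 70, 31, 59], [206, 172, 33, 57, 64]]
```

The arm just occludes the box from above (olive pixels); at t3 its outline still began at the same pixel as at the start. Handing in.

```bash
python3 -c "
from h import *
info(); print(job_done())"
```

```text
turn [-1.6   0.12  0.09] track [ 30.2  17.8 226.8] F [-0.6  0.3 -0.5] w 0.0681 go 
the job is handed in; nothing more can be done
None
```

The key is standing upright in the deep notch with the shutter open, and I handed the job in about 18 s into the 58 s limit.

**What I did**
- I pushed the shutter until it hit a hard stop, twice, at 14 N and then 22 N.
- I took the small red key from its stand, lowered its foot through the opening and dragged it along the slot. It dropped in about 74 mm from the opening's centre.
- I pressed it down, released it and lifted clear.

**What the last checks showed**
- **Depth:** the tool sank 12 mm below its height on the ledges (87 to 75 mm), which matches the deep notch rather than the 5 mm shallow one.
- **Key:** it stands upright at track x about 0, y about 16.5 mm. In the scene camera its top is within about 1 px of where a fully seated, upright key should appear.
- **Robot:** the gripper is clear and touching nothing.

**What disagreed or could not be confirmed**
- **Shutter travel:** it measured about 42 mm between my two readings, and its final centre was about y = -108 mm against the expected -110. I take this to mean it started a few millimetres open, since it met a firm stop.
- **Tilt in the grip:** I first misread the key as tilted about 4.5° because its foot edge was hidden against the dark stand. Foot and collar readings showed it nearly upright, so I undid most of that correction.
- **Slide box:** in the last picture the arm hid most of the box from above. Its visible left side was unchanged, and just after I released the key its outline still began at the starting pixels.

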